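# Slide the primed panels home in the sloped tray

### The arm

A 6-joint arm with a two-finger parallel gripper is mounted at the origin on the work surface. World frame = base frame: x ahead of the robot, y to its left, z up, the work surface at z = 0. Lengths are in m, angles in rad, forces in N, time in s.
With the tool pointing down it reaches from about 0.225 to 0.875 m from the base axis. Payload 3.4 kg.
Tool frame: the origin (TCP) lies on the mounting face of the last link; the fingertips stand 173 mm ahead of it and the grasp point (between the pads) lies 155 mm ahead of it; z points along the fingers, y is the line along which they close (so a half turn about z gives the same grasp; the last joint's range is limited). The gripper opens to 85 mm and grips with 20 to 120 N. Pads are 22 mm wide; open, the fingers measure 114 mm over their backs; the gripper's body (76 mm by 85 mm) begins 54 mm behind the grasp point. The pads swing forward as they close: fully open they stand 13 mm farther back than shut.
Start: joints at [1.005, 0.276, 1.505, -0, 1.361, -0.121], TCP at [0.247, 0.519, 0.405] pointing down, gripper open.
Joint ranges: [-2.89, 2.89], [-0.75, 2.08], [0.22, 2.7], [-1.18, 4.32], [0.11, 2.71], [-2.7, 2.7]. Speed limits (rad/s): [2.57, 2.57, 3.14, 3.14, 3.14, 3.14].

### API

Orientations are given as a unit quaternion [w, x, y, z].
In Python, from plant import monitor, viewer, manip gives the robot as it stands. The module is installed in compiled form; this text tells all that it offers.
- The arm moves only by the tool send_rows, never from a script. Its argument "deltas" is a list that holds one entry, the list of rows, each a list of 4 numbers: the shift along the world's x, y, z in units of 30 mm (1.0 is 30 mm), then the turn about the world's z in units of 6 degrees (1.0 is 6 degrees). In form: [[[dx, dy, dz, roll], ...]]. A call has 1 to 20 rows; each row is the pose to reach, as a shift and turn from the pose commanded when the call began; what a row does not reach only later rows make up. A row lasts 1/12 s, in which the tool goes at most 41.7 mm and 7.16 degrees, less where a joint would pass 70% of its speed; a pose out of reach is approached as far as the arm can. A call with a gripper value outside its range is refused whole. "grip" is the gripper's target within -1 to 1 (fully open at 1, half-way at 0, shut at -1), set as the call begins (left out, the last holds). The fingers move at their own pace and stop on an object; the grip force is fixed at half the most. Time passes only in rows, so rows that repeat a pose let the fingers close. It gives the time, the measured TCP pose, the force, the opening and the grip force at its end, in the units of the state.
- monitor.get_state(): the state, without advancing time (a new reading comes with each control period).
- viewer.camera(name): name is "scene" or "top"; returns the picture (384x512x3 uint8, red, green, blue); there is no depth.
- viewer.camera_info(name): a dict with "K" (3x3 intrinsics, pixels), "rvec" (rotation vector, rad) and "tvec" (3), from world to camera coordinates, as OpenCV has them. Camera axes: x right, y down, z forward; pixel columns grow to the right and rows downward; lengths in m; the calibration is good to about 2 mm. A picture is of the moment at which its call begins. camera_info takes no time and is no camera call.
- manip.close_job(): hands the job in; it is judged then, once.
The state is a dict: "clock": time; "joint_pos": joint angles; "joint_velocities": joint speeds; "joint_torque": joint torques, N m; "position": TCP position; "tcp_rot": TCP orientation; "ft_force": force on the tool from outside, world axes, zero at the start; "ft_torque": the same for the moment, N m; "width": finger opening in m; "grip_force": force on a finger pad.
Only numpy, scipy, OpenCV 4.12 (cv2) and the standard library are available. Lean on these libraries where they do the work, as an engineer would, in place of code of your own. Each camera call takes 0.05 s, during which the arm holds its last target. There are 200 camera calls.

### The job

Two oblong white-primed panels and one square one have been left part-way down the three lanes of the sloping wooden tray. Slide both oblong panels down their lanes until each rests squared up against the back stop at the low end, keeping them on the tray. Leave the square panel, the paint tin and the brush jar where they are.

Things in the scene. Friction and masses are not known exactly. Their poses are not given: they have to be found in the camera images.
- tray: Fixed sloping wooden tray of three grey-lined lanes, open on top and at its high end. Origin: on the floor of the centre lane, mid-length, 45 mm above the table. x runs down the slope (12 degrees) towards the stop, roughly to the robot's left, y across the lanes, z square out of the floor. Floor: x from -130 mm (high end) to +130 mm. Lanes 64 mm wide, centres at y = -72, 0, +72 mm; rails between them 8 mm wide, 8 mm high.
- stop_face (a point): Back stop of the tray at its low end: a wooden bar across all lanes, 12 mm thick, 30 mm high over the floor. Point: foot of the face that the panels come to rest on, middle lane (tray x = +130 mm, y = 0, z = 0). A 90 mm panel against it has its origin 45 mm up the slope from this face.
- panel_a: Small oblong artist's panel: pale wood block with white primed top, 90 mm long, 56 mm wide, 22 mm thick, about 80 g, loose, lying flat in one of the three lanes, long way along the lane. Origin: centre of its underside; x down the lane, z out of its top. Friction holds it on the slope; a push of under 2 N along the slope moves it.
- panel_b: Second small oblong artist's panel: pale wood block with white primed top, 90 mm long, 56 mm wide, 22 mm thick, about 80 g, loose, lying flat in one of the three lanes, long way along the lane. Origin: centre of its underside; x down the lane, z out of its top. Friction holds it on the slope; a push of under 2 N along the slope moves it.
- square_panel: Small square artist's panel: pale wood block with white primed top, 56 mm long, 56 mm wide, 22 mm thick, about 50 g, loose, lying flat in one of the three lanes. Origin: centre of its underside; x down the lane, z out of its top. Friction holds it on the slope; a push of under 2 N along the slope moves it. To be left alone.
- tin: Bystander: closed round paint tin, 72 mm in diameter, 85 mm high, standing on the table beside the tray. Origin: centre of its underside.
- brush_jar: Bystander: round green glass jar of brushes, 68 mm in diameter, jar 90 mm high, brushes to 170 mm, standing on the table beside the tray. Origin: centre of its underside.

How it is judged:
By the outcome, as a careful person would: the job done as asked, in the order asked, and still so for the second after the job is handed in, with the robot touching nothing.
It also fails if it takes over 40 s, if anything falls off the work surface, if the arm or the gripper's body presses on something with over 40 N, if the wrist force passes 120 N, or if a joint passes its speed limit or range.

## Working session

There is one attempt and no reset: what is moved stays moved. The work goes in short steps, Python scripts to look and compute and a tool call to move; the robot and the scene stay as the last step left them, time stands still between calls to the robot, and variables do not carry over. Pictures are saved under pics/ and viewed, at most 10 in all, crops included, and the job is handed in when it is done.

Besides the shell and the picture viewer there is one more tool, called after "Request:" as name([rows], argument=value, ...), one row to a line, values as JSON. send_rows: Moves the arm, as the interface text tells. Its arguments: {"type":"object","properties":{"deltas":{"type":"array","items":{"type":"array","items":{"type":"array","items":{"type":"number"}}}},"grip":{"type":"number"}},"required":["deltas"]}

```bash
mkdir -p pics
python3 - <<'E'
from plant import monitor, viewer
import cv2,numpy as np
for n in ("scene","top"):
    im=viewer.camera(n); cv2.imwrite(f"pics/{n}0.png",im[:,:,::-1])
    i=viewer.camera_info(n); print(n,np.round(i["K"],1).tolist(),np.round(i["rvec"],4),np.round(i["tvec"],4))
s=monitor.get_state(); print(s)
E
```

```text
scene [[407.3, 0.0, 255.0], [0.0, 407.3, 194.0], [0.0, 0.0, 1.0]] [ 0.9502  2.7053 -0.7332] [ 0.4452 -0.2654  1.4139]
top [[480.8, 0.0, 253.9], [0.0, 480.8, 181.0], [0.0, 0.0, 1.0]] [ 2.2001 -2.1749  0.083 ] [-0.0019  0.5597  1.3791]
{'clock': 0.1, 'joint_pos': array([ 1.00502385e+00,  2.76580647e-01,  1.50597269e+00,  4.11910342e-06,
        1.36071430e+00, -1.21058576e-01]), 'joint_velocities': array([ 0.00051871, -0.00310101, -0.00274604,  0.00065837, -0.00098532,
        0.000239  ]), 'joint_torque': array([ 2.30645266e-03, -4.17698658e+01, -2.46404493e+01, -4.16927160e-04,
        5.79271451e-03,  2.13844805e-05]), 'position': array([0.24731012, 0.51891492, 0.40391157]), 'tcp_rot': array([-2.83885361e-04,  2.20529501e-01,  9.75379945e-01, -7.87916156e-04]), 'ft_force': array([-0.18002076, -0.63100649, -0.01274872]), 'ft_torque': array([ 0.0494162 , -0.02578969,  0.04673069]), 'grip_force': 0.0, 'width': 0.08579027665386502}
```

View pics/top0.png

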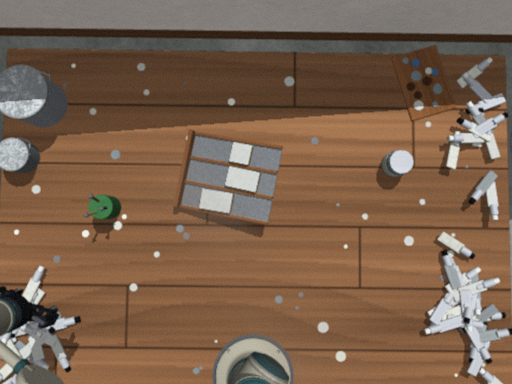

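View pics/scene0.png

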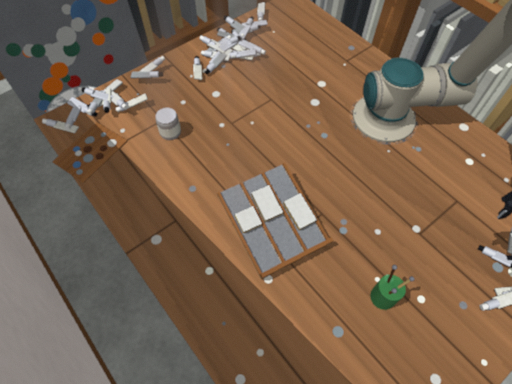

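The top view shows the tray with the stop on the left (~x 185). The square panel is in the far lane (240,153) and the oblongs are in the centre (241,179) and near (215,200) lanes. The tin is at (398,163) and the jar at (103,207). In the scene view, the stop is the bar at lower right (295,257).

```bash
cat > h.py <<'E'
from plant import monitor, viewer
import cv2,numpy as np
from scipy.spatial.transform import Rotation as R
def ray(n,uv):
    i=viewer.camera_info(n); M=cv2.Rodrigues(np.array(i["rvec"],float))[0]
    d=np.c_[np.array(uv,float).reshape(-1,2),np.ones(len(np.array(uv).reshape(-1,2)))]@np.linalg.inv(i["K"]).T@M
    return -M.T@np.array(i["tvec"]).ravel(), d
def onplane(n,uv,p,nrm):
    c,d=ray(n,uv); return c+d*(((p-c)@nrm)/(d@nrm))[:,None]
def Rt(yaw): return R.from_euler("ZY",[yaw,12*np.pi/180]).as_matrix()
def whites(im,box):
    hsv=cv2.cvtColor(im,cv2.COLOR_RGB2HSV); m=((hsv[...,2]>170)&(hsv[...,1]<50)).astype(np.uint8)
    k=np.zeros_like(m); x0,y0,x1,y1=box; k[y0:y1,x0:x1]=m[y0:y1,x0:x1]
    return [c for c in cv2.findContours(k,0,2)[0] if cv2.contourArea(c)>150]
def panels(n,im,box,O,Rm):
    out=[]
    for c in whites(im,box):
        q=cv2.boxPoints(cv2.minAreaRect(c)) if n=="top" else cv2.approxPolyDP(c,4,True)[:,0]
        P=(onplane(n,c[:,0],O+Rm[:,2]*.022,Rm[:,2])-O)@Rm
        (cx,cy),(w,h),a=cv2.minAreaRect((P[:,:2]*1000).astype(np.float32)); out.append(np.round([cx,cy,w,h,a],1))
    return out
E
python3 - <<'E'
from h import *
im=viewer.camera("top")
hsv=cv2.cvtColor(im,cv2.COLOR_RGB2HSV)
m=((hsv[...,1]<50)&(hsv[...,2]>60)).astype(np.uint8)
k=np.zeros_like(m);k[128:228,175:290]=m[128:228,175:290]
k=cv2.morphologyEx(k,cv2.MORPH_CLOSE,np.ones((7,7)))
c=max(cv2.findContours(k,0,2)[0],key=cv2.contourArea)
q=cv2.approxPolyDP(c,8,True)[:,0]; print(q.tolist())
q=q[np.argsort(q[:,0])].astype(float); Z=np.array([0,0,1.])
lo=onplane("top",q[:2],Z*.018,Z); hi=onplane("top",q[2:],Z*.072,Z)
print(lo,hi,np.linalg.norm(lo[0]-lo[1]),np.linalg.norm(hi[0]-hi[1]))
d=lo.mean(0)-hi.mean(0); yaw=np.arctan2(d[1],d[0]); O=(lo.mean(0)+hi.mean(0))/2; O[2]=.045
print("O",O,"yaw",np.degrees(yaw),"len",np.linalg.norm(d))
a=lo-lo.mean(0); print([np.degrees(np.arctan2(v[1],v[0])) for v in (lo[0]-lo[1],hi[0]-hi[1])])
np.savez("tray",O=O,yaw=yaw); Rm=Rt(yaw); print(Rm.round(3))
print(panels("top",im,(185,130,285,225),O,Rm))
im2=viewer.camera("scene"); print(panels("scene",im2,(220,165,335,280),O,Rm))
print("tin,jar",onplane("top",[[398,160],[103,207]],Z*.087,Z))
E
```

```text
[[196, 135], [181, 203], [267, 220], [281, 149]]
[[0.49322938 0.21529029 0.018     ]
 [0.69288378 0.17576113 0.018     ]] [[ 0.4474099  -0.03297274  0.072     ]
 [ 0.64705436 -0.07050451  0.072     ]] 0.20352992971396897 0.203141678837917
O [0.57014435 0.07189355 0.045     ] yaw 79.5007364772547 len 0.25720717866671755
[np.float64(168.80095957573337), np.float64(169.35305727928457)]
[[ 0.178 -0.983  0.038]
 [ 0.962  0.182  0.204]
 [-0.208  0.     0.978]]
[array([23.6, 74.8, 89.1, 54.4,  1.7]), array([-39.3,   1.8,  55.6,  90.1,  88.2]), array([-19.8, -69.5,  54.9,  55.5,  89.1])]
[array([-22.3, -66.7,  56.1,  56.6,  89. ]), array([21. , 77. , 90.3, 57.4,  0.6]), array([-41.4,   4. ,  56.1,  90.6,  88.1])]
tin,jar [[ 0.61807701 -0.39544197  0.087     ]
 [ 0.47813128  0.41959719  0.087     ]]
```

```bash
cat >> h.py <<'E'
O=np.array([.5680,.0724,.045]); YAW=np.radians(79.3); RM=Rt(YAW)
def tcp(x,y,z): return O+RM@np.array([x,y,z])/1000+[0,0,.173]
def go(*t):
    p=monitor.get_state()
    for a in t: print(a,"units from now",((tcp(*a)-p["position"])/.03).round(3))
def where():
    s=monitor.get_state(); print("t",s["clock"],"tip tray mm",(((s["position"]-[0,0,.173]-O)@RM)*1000).round(1),"F tray",(s["ft_force"]@RM).round(1))
    y=R.from_quat(s["tcp_rot"],scalar_first=True).as_matrix()[:,1]; print("tool y vs tray y deg",(np.degrees(np.arctan2(y[1],y[0])-YAW)-90+90)%180-90)
E
python3 -c "
from h import *
where(); go((-62,72,60),(-62,72,9)); print('per 10mm slope',RM[:,0]*10/30)"
```

```text
t 0.2 tip tray mm [332.3 398.  261. ] F tray [ 0.4 -0.4  0.1]
tool y vs tray y deg 75.21583607161713
(-62, 72, 60) units from now [  8.032 -16.017  -3.82 ]
(-62, 72, 9) units from now [  7.966 -16.365  -5.483]
per 10mm slope [ 0.06053645  0.32038012 -0.0693039 ]
```

Request:
send_rows([
  [[1,-2,0,-1.5],[2,-4,0,-3],[3,-6,0,-4.5],[4,-8,0,-6],[5,-10,0,-7.5],[6,-12,0,-9],[7,-14,0,-10.5],[8,-16,0,-11.5],[8.03,-16.02,-1,-12.53],[8.03,-16.02,-2,-12.53],[8.03,-16.02,-3,-12.53],[8.03,-16.02,-3.8,-12.53],[8.03,-16.02,-3.8,-12.53],[8.03,-16.02,-3.8,-12.53],[8.03,-16.02,-3.8,-12.53]],
], grip=-1)

```text
clock: 1.45
position: [0.4888, 0.035, 0.2869]
tcp_rot: [-0.001, 0.771, 0.637, -0.003]
ft_force: [-0.4, -0.2, -0.5]
width: 0.0001
grip_force: 0.0
```

```bash
python3 -c "
from h import *
where(); go((-60,72,9)); cv2.imwrite('pics/a.png',cv2.resize(viewer.camera('scene')[120:290,190:360,::-1],None,fx=3,fy=3))"
```

```text
t 1.45 tip tray mm [-64.6  70.8  56.7] F tray [-0.1  0.4 -0.5]
tool y vs tray y deg -0.18934555164821631
(-60, 72, 9) units from now [-0.071 -0.17  -1.586]
```

View pics/a.png

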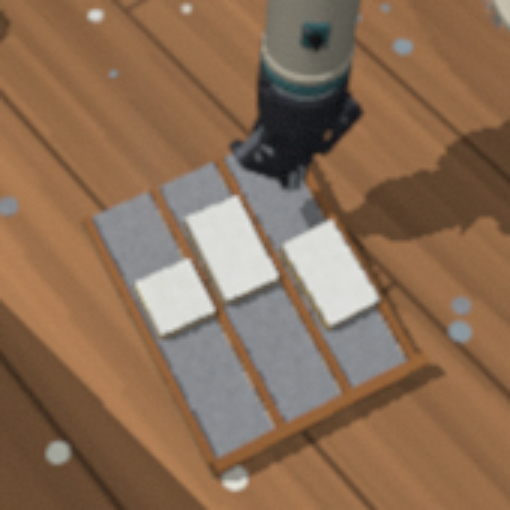

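The closed fingers are over the near lane, just uphill of its panel (back edge around (310,232) in the crop). Next I descend.

Request:
send_rows([
  [[-0.07,-0.17,-0.5,0],[-0.07,-0.17,-1,0],[-0.07,-0.17,-1.3,0],[-0.07,-0.17,-1.45,0],[-0.07,-0.17,-1.55,0],[-0.07,-0.17,-1.55,0],[-0.07,-0.17,-1.55,0]],
])

```text
clock: 2.08
position: [0.4865, 0.0337, 0.2448]
tcp_rot: [0.0, 0.77, 0.639, 0.0]
ft_force: [0.1, -0.8, 0.9]
width: -0.0004
grip_force: 0.0
```

```bash
python3 -c "
from h import *
where(); go((22,72,9),(30,72,9))"
```

```text
t 2.0833 tip tray mm [-57.5  72.9  15.2] F tray [-0.9 -0.2  0.7]
tool y vs tray y deg 0.07159380685047267
(22, 72, 9) units from now [ 0.504  2.501 -0.753]
(30, 72, 9) units from now [ 0.552  2.757 -0.808]
```

Request:
send_rows([
  [[0,0,-0.15,0],[0.024,0.128,-0.178,0],[0.048,0.256,-0.205,0],[0.073,0.384,-0.233,0],[0.097,0.513,-0.261,0],[0.121,0.641,-0.289,0],[0.145,0.769,-0.316,0],[0.17,0.897,-0.344,0],[0.194,1.025,-0.372,0],[0.218,1.153,-0.4,0],[0.242,1.282,-0.427,0],[0.266,1.41,-0.455,0],[0.291,1.538,-0.483,0],[0.315,1.666,-0.51,0],[0.339,1.794,-0.538,0],[0.363,1.922,-0.566,0],[0.387,2.05,-0.594,0],[0.412,2.18,-0.62,0],[0.436,2.307,-0.649,0],[0.436,2.307,-0.649,0]],
])

```text
clock: 3.75
position: [0.4994, 0.1033, 0.2246]
tcp_rot: [-0.0, 0.77, 0.638, 0.0]
ft_force: [-0.7, 0.0, 0.1]
width: 0.0004
grip_force: 0.0
```

```bash
python3 -c "
from h import *
where(); 
for n,b in (('top',(185,130,285,225)),('scene',(220,165,335,280))): print(panels(n,viewer.camera(n),b,O,RM))
cv2.imwrite('pics/b.png',cv2.resize(viewer.camera('scene')[150:290,200:350,::-1],None,fx=4,fy=4))"
```

```text
t 3.75 tip tray mm [15.9 73.1 10.1] F tray [-0.1  0.7  0. ]
tool y vs tray y deg 0.058349929708526815
[array([ 60.8,  49.8, 103.8,  45.9,  13. ]), array([-39.1,  -1. ,  54.7,  89.5,  88.4]), array([-19.5, -71.6,  54.3,  55.3,  88.9])]
[array([71.2, 74.6, 89.9, 57.5,  0.6]), array([-22.1, -69. ,  56.1,  56.7,  89.1]), array([-41.5,   1.6,  56.1,  90.6,  88.3])]
```

View pics/b.png

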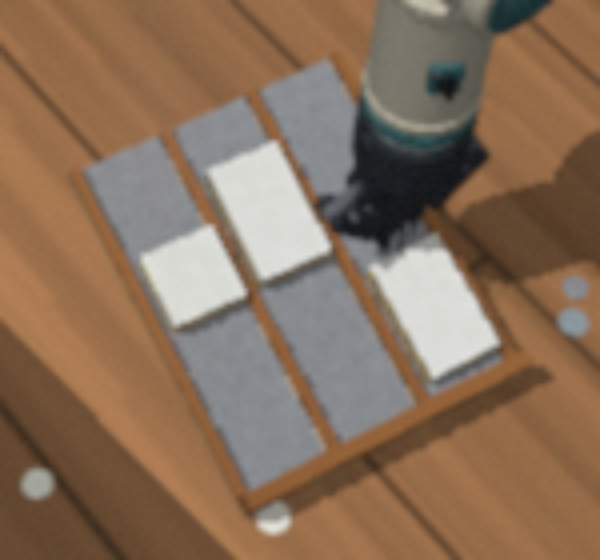

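The scene view shows the near panel square in its lane and about 13 mm short of the stop. I'll ease it in.

Request:
send_rows([
  [[0.012,0.064,-0.014,0],[0.024,0.128,-0.028,0],[0.036,0.192,-0.042,0],[0.048,0.256,-0.055,0],[0.06,0.32,-0.069,0],[0.066,0.352,-0.076,0],[0.072,0.384,-0.083,0],[0.072,0.384,-0.083,0]],
])

```text
clock: 4.57
position: [0.5015, 0.1143, 0.2222]
tcp_rot: [-0.0, 0.77, 0.638, 0.0]
ft_force: [-0.2, -0.0, 0.0]
width: 0.0
grip_force: 0.0
```

Request:
send_rows([
  [[0.003,0.016,-0.003,0],[0.006,0.032,-0.007,0],[0.009,0.048,-0.01,0],[0.009,0.048,-0.01,0]],
])

```text
clock: 4.9
position: [0.5016, 0.115, 0.2221]
tcp_rot: [0.0, 0.77, 0.639, -0.001]
ft_force: [-0.5, -3.9, 2.4]
width: -0.0002
grip_force: 2.5
```

```bash
python3 -c "
from h import *
where(); print(panels('scene',viewer.camera('scene'),(220,165,335,280),O,RM))"
```

```text
t 4.9 tip tray mm [28.  73.1 10.2] F tray [-4.4 -0.2  1.5]
tool y vs tray y deg 0.07476353356526033
[array([84. , 73.9, 87.4, 56.6,  0.4]), array([-22.2, -68.9,  56.1,  56.6,  89.2]), array([-41.5,   1.6,  56.1,  90.6,  88.3])]
```

It's against the stop, with the force rising. A slight extra press will seat it, then I back off and lift.

Request:
send_rows([
  [[0.003,0.016,-0.003,0],[0.003,0.016,-0.003,0],[0.003,0.016,-0.003,0]],
])

```text
clock: 5.2
position: [0.5016, 0.1152, 0.2221]
tcp_rot: [0.001, 0.769, 0.639, -0.001]
ft_force: [-1.0, -7.0, 3.2]
width: 0.0001
grip_force: 3.6
```

Request:
send_rows([
  [[-0.012,-0.064,0.014,0],[-0.06,-0.32,0.1,0],[-0.1,-0.5,0.5,0],[-0.1,-0.6,1,0],[-0.1,-0.6,1.8,0],[-0.1,-0.6,2,0],[-0.1,-0.6,2,0],[-0.1,-0.6,2,0]],
])

```text
clock: 5.87
position: [0.4987, 0.098, 0.2817]
tcp_rot: [-0.0, 0.77, 0.638, 0.0]
ft_force: [-0.3, -0.0, -0.2]
width: 0.0001
grip_force: 0.0
```

```bash
python3 -c "
from h import *
where(); go((-119,0,50),(-119,0,8)); print(panels('scene',viewer.camera('scene'),(220,165,335,280),O,RM))"
```

```text
t 5.8667 tip tray mm [-1.2 72.9 64.9] F tray [-0.1  0.3 -0.2]
tool y vs tray y deg 0.020189233562348363
(-119, 0, 50) units from now [ 1.655 -4.327  0.33 ]
(-119, 0, 8) units from now [ 1.601 -4.613 -1.039]
[array([83. , 74.1, 57.7, 89.3, 89.1]), array([-22.1, -69. ,  56.1,  56.7,  89.1]), array([-41.5,   1.6,  56.1,  90.6,  88.3])]
```

Request:
send_rows([
  [[0,-1,0.5,0],[0.2,-2,0.6,0],[0.7,-3,0.6,0],[1.2,-4,0.6,0],[1.6,-4.6,0.5,0],[1.6,-4.61,0.3,0],[1.6,-4.61,-0.2,0],[1.6,-4.61,-0.6,0],[1.6,-4.61,-0.85,0],[1.6,-4.61,-1,0],[1.6,-4.61,-1.03,0],[1.6,-4.61,-1.03,0],[1.6,-4.61,-1.03,0],[1.6,-4.61,-1.03,0]],
])

```text
clock: 7.08
position: [0.5471, -0.0401, 0.2516]
tcp_rot: [0.001, 0.77, 0.638, 0.0]
ft_force: [-0.1, -0.1, 0.5]
width: 0.0002
grip_force: 0.0
```

```bash
python3 -c "
from h import *
where();go((-40,0,9)); print(panels('scene',viewer.camera('scene'),(220,165,335,280),O,RM))"
```

```text
t 7.0833 tip tray mm [-119.    -0.3    9.1] F tray [-0.2  0.1  0.5]
tool y vs tray y deg 0.05018706241150994
(-40, 0, 9) units from now [ 0.467  2.531 -0.55 ]
[array([82.7, 74.6, 90.1, 57.9,  0.4]), array([-22.1, -69.1,  56.1,  56.8,  88.9]), array([-41.5,   2. ,  56.7,  90.6,  88.3])]
```

Request:
send_rows([
  [[0.024,0.128,-0.028,0],[0.048,0.256,-0.055,0],[0.073,0.384,-0.083,0],[0.097,0.513,-0.111,0],[0.121,0.641,-0.139,0],[0.145,0.769,-0.166,0],[0.17,0.897,-0.194,0],[0.194,1.025,-0.222,0],[0.218,1.153,-0.25,0],[0.242,1.282,-0.277,0],[0.266,1.41,-0.305,0],[0.291,1.538,-0.333,0],[0.315,1.666,-0.36,0],[0.339,1.794,-0.388,0],[0.363,1.922,-0.416,0],[0.387,2.05,-0.444,0],[0.412,2.18,-0.471,0],[0.436,2.307,-0.499,0],[0.46,2.435,-0.527,0],[0.484,2.563,-0.555,0]],
])

```text
clock: 8.8
position: [0.5614, 0.037, 0.2342]
tcp_rot: [0.0, 0.77, 0.638, 0.0]
ft_force: [0.5, -0.2, -0.4]
width: -0.0002
grip_force: 0.3
```

```bash
python3 -c "
from h import *
where(); print(panels('scene',viewer.camera('scene'),(220,165,335,280),O,RM))"
```

```text
t 8.8 tip tray mm [-38.6  -0.1   8.4] F tray [-0.1 -0.5 -0.4]
tool y vs tray y deg 0.037903179478973925
[array([82.8, 74.6, 90.2, 57.9,  0.4]), array([16.8,  3.4, 88.6, 57.4,  0.8]), array([-22.1, -69.1,  56.1,  56.8,  88.9])]
```

Request:
send_rows([
  [[0.024,0.128,-0.026,0],[0.048,0.256,-0.053,0],[0.073,0.384,-0.081,0],[0.097,0.513,-0.109,0],[0.121,0.641,-0.137,0],[0.145,0.769,-0.164,0],[0.17,0.897,-0.192,0],[0.194,1.025,-0.22,0],[0.218,1.153,-0.248,0],[0.242,1.282,-0.275,0],[0.266,1.41,-0.303,0],[0.291,1.538,-0.331,0],[0.315,1.666,-0.358,0],[0.339,1.794,-0.386,0],[0.351,1.858,-0.4,0],[0.363,1.922,-0.414,0],[0.369,1.954,-0.421,0],[0.375,1.986,-0.428,0],[0.381,2.018,-0.435,0],[0.381,2.018,-0.435,0]],
])

```text
clock: 10.52
position: [0.5728, 0.0972, 0.2213]
tcp_rot: [0.0, 0.77, 0.638, 0.0]
ft_force: [0.5, -0.1, -0.1]
width: -0.0001
grip_force: 0.0
```

```bash
python3 -c "
from h import *
where(); print(panels('scene',viewer.camera('scene'),(220,165,335,280),O,RM))"
```

```text
t 10.5167 tip tray mm [24.  -0.1  8.4] F tray [ 0.  -0.5 -0.1]
tool y vs tray y deg 0.028429378761870794
[array([79.5,  2.9, 89.6, 56.6,  0.6]), array([97.3, 74.6, 61.2, 57.8,  0.6]), array([-22.1, -69.7,  57.1,  56.9,  88.5])]
```

Near panel is partly occluded by the gripper, hence its odd reading. About 4 mm is left.

Request:
send_rows([
  [[0.006,0.032,-0.007,0],[0.012,0.064,-0.014,0],[0.018,0.096,-0.021,0],[0.021,0.112,-0.024,0],[0.021,0.112,-0.024,0]],
])

```text
clock: 10.98
position: [0.5734, 0.1006, 0.2206]
tcp_rot: [0.0, 0.77, 0.638, 0.0]
ft_force: [-0.2, -0.7, -0.4]
width: 0.0002
grip_force: 0.2
```

Request:
send_rows([
  [[0.003,0.016,-0.003,0],[0.006,0.032,-0.007,0],[0.006,0.032,-0.007,0],[0.006,0.032,-0.007,0]],
])

```text
clock: 11.32
position: [0.5735, 0.101, 0.2205]
tcp_rot: [0.0, 0.77, 0.638, -0.0]
ft_force: [-1.1, -4.3, 2.5]
width: 0.0001
grip_force: 2.2
```

Request:
send_rows([
  [[0.003,0.016,-0.003,0],[0.004,0.022,-0.004,0],[0.004,0.022,-0.004,0],[0.004,0.022,-0.004,0]],
])

```text
clock: 11.65
position: [0.5735, 0.1013, 0.2204]
tcp_rot: [0.001, 0.77, 0.639, -0.001]
ft_force: [-0.9, -5.5, 3.2]
width: -0.0003
grip_force: 3.3
```

Request:
send_rows([
  [[-0.012,-0.064,0.014,0],[-0.06,-0.32,0.1,0],[-0.1,-0.5,0.5,0],[-0.1,-0.6,1,0],[-0.1,-1,2,0],[-0.1,-2,3,0],[-0.5,-3,4,0],[-1,-4,5,0],[-2,-5,5,0],[-3,-6,5,0],[-3,-6,5,0],[-3,-6,5,0],[-3,-6,5,0]],
])

```text
clock: 12.73
position: [0.4837, -0.078, 0.371]
tcp_rot: [0.0, 0.77, 0.638, 0.001]
ft_force: [0.9, -0.3, 0.1]
width: -0.0
grip_force: 0.0
```

```bash
python3 -c "
from h import *
where()
for n,b in (('top',(185,130,285,225)),('scene',(220,165,335,280))): print(panels(n,viewer.camera(n),b,O,RM))
cv2.imwrite('pics/c.png',cv2.resize(viewer.camera('scene')[150:290,200:350,::-1],None,fx=4,fy=4))"
```

```text
t 12.7333 tip tray mm [-191.7   54.9  115.7] F tray [-0.2 -0.9  0.1]
tool y vs tray y deg -0.06584040160169025
[array([80.2, 72.1, 79.6, 54.3,  1.4]), array([84.5,  0.5, 88.7, 54.2,  0.3]), array([-19.5, -71.8,  54.9,  55.3,  88.9])]
[array([82.5,  3.4, 90.7, 57.5,  0.6]), array([82.8, 74.6, 90.2, 57.9,  0.4]), array([-22.1, -69.1,  56.1,  56.8,  88.9])]
```

View pics/c.png

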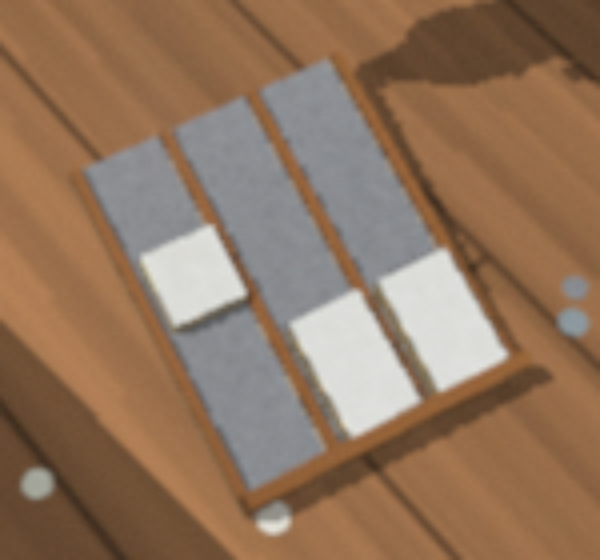

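Both oblong panels sit square against the stop, with their low edges at about (385,420) and (475,375) in the crop. The square panel hasn't moved and the arm is clear.

```bash
python3 -c "
from plant import manip
print(manip.close_job())"
```

```text
the job is handed in; nothing more can be done
None
```

Both oblong panels are squared up against the back stop, and the job is handed in; the square panel did not move, and the arm stayed clear of the tin and jar.

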